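Refit the battery cover of the sole-press timer

ROBOT

A 6-joint arm with a two-finger parallel gripper is mounted at the origin on a cart in front of the work surface, level with it; the furniture and walls round the work are solid. World frame = base frame: x ahead of the robot, y to its left, z up, the work surface at z = 0. Lengths are in mm, angles in rad, forces in N, time in s.
With the tool pointing down it reaches from about 350 to 875 mm from the base axis. Payload 4.2 kg.
Tool frame: the origin (TCP) lies midway between the tips of the shut fingers; the grasp point (between the pads) lies 19 mm behind it; z points along the fingers, y is the line along which they close (so a half turn about z gives the same grasp; the last joint's range is limited). The gripper opens to 85 mm and grips with 20 to 120 N. Pads are 22 mm wide; open, the fingers measure 114 mm over their backs; the gripper's body (76 mm by 85 mm) begins 54 mm behind the grasp point. The pads swing forward as they close: fully open they stand 13 mm farther back than shut.
Start: joints at [-1.068, 0.385, 0.008, 0, -1.194, -0.259], TCP at [150.887, -606.492, 231.312] pointing down, gripper open.
Joint ranges: [-3.14, 3.14], [-1.21, 2.06], [-1.07, 1.41], [-3.16, 2.05], [-2.99, -0.16], [-3.1, 3.1]. Speed limits (rad/s): [2.79, 2.79, 3.14, 3.14, 3.14, 3.14].

INTERFACE

Orientations are given as a unit quaternion [x, y, z, w].
In Python, from bench import * gives the robot as it stands.
- The arm moves only by the tool drive_tool, never from a script. Its argument "plan" is a list that holds one entry, the list of rows, each a list of 5 numbers: the closure, from -1 (fully open) to 1 (shut), then the shift along the world's x, y, z in mm, then the turn about the world's z in degrees. A call has 1 to 20 rows; each row shifts and turns the commanded pose from where the row before left it; what a row does not reach is not made up. A row lasts 1/12 s, in which the tool goes at most 41.7 mm and 7.16 degrees, less where a joint would pass 70% of its speed; a pose out of reach is approached as far as the arm can. A call is refused whole if a number of a shift passes 41.7 or a number of a turn 7.16, either way. A call with a gripper value outside its range is refused whole. The fingers move at their own pace and stop on an object; the grip force is fixed at half the most. Time passes only in rows, so rows that do not move let the fingers close. It gives the time, the measured TCP pose, the force, the opening and the grip force at its end, in the units of the state.
- read_state(): the state, without advancing time (a new reading comes with each control period).
- get_image(name): name is "side" or "top"; returns (picture, depth): 480x640x3 uint8, red, green, blue; 480x640 float32, mm along the optical axis (not along the pixel's ray), 0 where there is no reading.
- camera_model(name): a dict with "fx", "fy", "cx", "cy" (pixels), "distortion" ([k1, k2, p1, p2, k3] as OpenCV has them; the pictures are not rectified), "R" (3x3) and "t" (3): a world point X has camera coordinates R X + t. Camera axes: x right, y down, z forward; pixel columns grow to the right and rows downward; lengths in mm; the calibration is good to about 2 mm. A picture is of the moment at which its call begins. camera_model takes no time and is no camera call.
- job_done(): hands the job in; it is judged then, once.
The state is a dict: "clock": time; "joints": joint angles; "joint_vel": joint speeds; "joint_efforts": joint torques, N m; "position": TCP position; "ee_rot": TCP orientation; "contact_force": force on the tool from outside, world axes, zero at the start; "wrist_torque": the same for the moment, N m; "gripper_width": finger opening in mm; "grasp_force": force on a finger pad.
Only numpy, scipy, OpenCV 4.12 (cv2) and the standard library are available. Lean on these libraries where they do the work, as an engineer would, in place of code of your own. Each camera call takes 0.05 s, during which the arm holds its last target. There are 200 camera calls.

TASK

The thin battery cover of the grey sole-press timer lies flat on the stone skiving slab. Keep it flat and slide it until its plain end hangs well out over an edge of the slab, pick it up there, hook its tongue under the steel keeper strip at the low end of the timer's open battery bay, and swing the plain end down and press it until the spring catch snaps over it and the cover sits flush. Do not let the cover fall on to the bench, and do not push the other things about.

Things in the scene. Friction and masses are not known exactly. Their poses are not given: they have to be found in the camera images.
- slab: Polished stone slab lying on the bench, fixed, 180 (its x) x 200 (its y) x 40 mm high; origin at the centre of its underside, on the bench top. Its top is slippery.
- cover: Battery cover: flat grey-painted metal sheet 3 mm thick, about 0.11 kg. Rectangle 104 mm long (x -52 to +52) and 56 mm wide (y -28 to +28), with a tongue 40 mm wide that continues it flat from x +52 to +64. Origin at the centre of the rectangle's underside; +x points to the tongue, -x to the plain end, z is up through the sheet. It starts flat on the slab.
- cover_tongue (a point): Middle of the tip of the cover's tongue (cover x +64, mid thickness).
- cover_end (a point): Middle of the edge of the cover's plain end (cover x -52, mid thickness).
- timer: Sole-press timer: grey desk case, fixed, 215 (x) x 156 (y) mm on the bench, 42 mm high at its low end (-x), 88 mm at its high end, face sloping 12 degrees. A knob, lamp and push button up to 14 mm high stand on the upper strip of the face. Origin at the centre of its underside.
- bay: Open battery bay in the timer's sloping face. Its frame is the one the cover has when fitted: origin at the centre of the fitted cover's underside, +x down the slope to the keeper, z square out of the face. The face is at z +3 mm. Opening x -54 to +52, y -30 to +30. The cover lies on rails at z 0 along both sides (|y| over 24) and the upper end; between them it is hollow 10 mm down.
- keeper (a point): Middle of the keeper strip's edge over the bay (bay x +53, z +4.2). The steel strip, 68 mm wide across the bay, runs from there to x +74, underside at bay z +4.2, top at +6.7. Below it, |y| under 23.5, a pocket is open to x +68 and hollow below z 0, so that the tongue can dip in with the cover tilted. Beside the pocket, stops at x +52 meet the cover's shoulders.
- catch_nose (a point): Tip of the spring catch's nose at the upper end of the bay (bay x -49.5, z +5.8). The nose is 16 mm wide with 45-degree faces and reaches 2.5 mm over the fitted cover's plain end. Catch and guides fill bay x -81 to -49.5, |y| under 16, up to z +11; the face beside the bay is otherwise flat and clear out to |y| 78.
- catch (a joint): Spring catch: 0 = home, grows to 0.005 m as its nose is pushed up the slope, away from the bay. A hooked cover laid down rests on the nose with its plain end about 8 mm up; pressing the cover down near that end with about 5 to 10 N pushes the nose aside, and it springs back over the cover.
- puck: Black rubber heel plug, 28 mm diameter, 12 mm high, loose on the slab; origin at the centre of its underside.
- wax_block: Yellow wax block, 40 x 54 x 27 mm high, loose on the slab; origin at the centre of its underside.
- peg_jar: Screw jar of wooden pegs, 48 mm diameter, 65 mm high, loose on the bench close beside the slab; origin at the centre of its underside.
- thread_spool: Spool of thread, 43 mm diameter, 56 mm high, loose on the bench close beside the slab; origin at the centre of its underside.
- polish_tin: Flat round polish tin, 62 mm diameter, 22 mm high, loose on the bench close beside the slab; origin at the centre of its underside.
- heel_a: Leather heel block, 58 x 62 x 21 mm high, loose on the bench behind the slab and the timer; origin at the centre of its underside.

How it is judged (in metres and radians):
On the way, in this order (a step that is already met when the one before it is completed fails the run):
1. the cover still lies flat on the slab, with its plain end at least 15 mm out past one of the slab's edges (angle between cover's own z axis and vertical below 0.06 rad and height (world z) of cover between 0.037 and 0.0435 m and (x of cover_end in the frame of slab below -0.105 m or x of cover_end in the frame of slab above 0.105 m or y of cover_end in the frame of slab below -0.115 m or y of cover_end in the frame of slab above 0.115 m)), for 0.2 s.
2. the tongue's tip is at least 5 mm under the keeper strip while the cover still stands open (more than 0.05 rad from the face) (x of cover_tongue in the frame of bay above 0.058 m and y of cover_tongue in the frame of bay between -0.006 and 0.006 m and z of cover_tongue in the frame of bay between -0.02 and 0.0055 m and angle between the z axis of cover and the z axis of bay, either way round above 0.05 rad), for 0.2 s.
At the end, for the whole second after the job is handed in: The cover is home in the bay, at rest: within 4 mm of its fitted place along and across the bay, its underside within 1.5 mm of the rails, parallel to the face within 0.03 rad (lengthwise direction within 0.08 rad), with the catch sprung back over it (under 2.5 mm from home) (x of cover in the frame of bay between -0.004 and 0.004 m and y of cover in the frame of bay between -0.004 and 0.004 m and z of cover in the frame of bay between -0.002 and 0.0015 m and angle between the z axis of cover and the z axis of bay, either way round below 0.03 rad and angle between the x axis of cover and the x axis of bay, either way round below 0.08 rad and value of joint catch below 0.0025 m and linear speed of cover below 0.02 m/s); the robot touches nothing.
It fails at once if the cover falls on to the bench (height (world z) of cover below 0.015 m).
It fails at once if the rubber plug, wax block, peg jar, thread spool, polish tin or heel block is shifted by more than 25 mm (distance of any of puck, wax_block, peg_jar, thread_spool, polish_tin, heel_a from where it was at the start of the episode above 0.025 m).
It fails at once if one of those six is knocked over (angle between any of puck, wax_block, peg_jar, thread_spool, polish_tin, heel_a's own z axis and vertical above 0.5 rad).
It also fails if it takes over 72 s, if anything falls off the work surface, if the arm or the gripper's body presses on something with over 40 N, if the wrist force passes 120 N, or if a joint passes its speed limit or range.

## Working session

There is one attempt and no reset: what is moved stays moved. The work goes in short steps, Python scripts to look and compute and a tool call to move; the robot and the scene stay as the last step left them, time stands still between calls to the robot, and variables do not carry over. Pictures are saved under pics/ and viewed, at most 13 in all, crops included, and the job is handed in when it is done.

Besides the shell and the picture viewer there is one more tool, called after "Emit:" as name(argument=value, ...), one argument or row to a line, values as JSON. drive_tool: Moves the arm, as the interface text tells. Its arguments: {"type":"object","properties":{"plan":{"type":"array"}},"required":["plan"]}

```bash
mkdir -p pics
cat > h.py <<'E'
from bench import *
import numpy as np, cv2
def grab(n):
    im,d=get_image(n); return im,d,camera_model(n)
def toworld(px,d,m):
    px=np.atleast_2d(np.array(px,float))
    K=np.array([[m['fx'],0,m['cx']],[0,m['fy'],m['cy']],[0,0,1]])
    u=cv2.undistortPoints(px[:,None],K,np.array(m['distortion']))[:,0]
    z=np.array([d[int(round(p[1])),int(round(p[0]))] for p in px]) if np.ndim(d)==2 else np.broadcast_to(d,len(px))
    C=np.c_[u*z[:,None],z]
    return (C-np.array(m['t']))@np.array(m['R'])
E
python3 - <<'E'
from h import *
print(read_state())
for n in('side','top'):
    im,d,m=grab(n); cv2.imwrite(f'pics/{n}0.png',im[:,:,::-1]); np.savez(f'{n}0.npz',im=im,d=d)
    print(n,m, 'campos',-np.array(m['R']).T@m['t'])
E
```

```text
{'clock': 0.0, 'joints': array([-1.06841904e+00,  3.85563130e-01,  6.63411812e-03, -5.23939891e-04,
       -1.19398795e+00, -2.58573609e-01]), 'joint_vel': array([ 2.54667719e-04, -7.14315820e-04, -1.18288955e-03,  1.54995288e-05,
        2.32589966e-04,  1.07157560e-03]), 'joint_efforts': array([-1.08472414e-03, -3.92288768e+01,  1.88394374e+01,  4.18628901e+00,
       -4.77248192e-03,  3.70779503e-06]), 'position': array([ 150.74246626, -605.9509735 ,  230.21715338]), 'ee_rot': array([-1.21504145e-01,  9.92590328e-01,  1.07491541e-03, -1.67685414e-04]), 'contact_force': array([-0.05427332,  0.50663121, -0.7191178 ]), 'wrist_torque': array([ 0.05580508, -0.01244478, -0.00701983]), 'grasp_force': 0.0, 'gripper_width': 85.30259423146923}
side {'fx': 475.086194937045, 'fy': 475.086194937045, 'cx': 313.8389859049074, 'cy': 239.58549439257786, 'distortion': array([0.04482165, 0.        , 0.        , 0.        , 0.        ]), 'R': array([[-0.96365452, -0.2668438 , -0.01281985],
       [-0.13567165,  0.53016202, -0.83697159],
       [ 0.23013728, -0.80481216, -0.54709617]]), 't': array([521.147439  , 134.28673724, 756.79384447])} campos [346.25851355 676.94812882 533.1142248 ]
top {'fx': 529.187110000438, 'fy': 529.187110000438, 'cx': 307.88661242560374, 'cy': 242.08677056514207, 'distortion': array([-0.03442807,  0.        ,  0.        ,  0.        ,  0.        ]), 'R': array([[-1.76776816e-02, -9.99843680e-01, -3.40330223e-04],
       [-9.90451209e-01,  1.75581629e-02, -1.36741044e-01],
       [ 1.36725644e-01, -2.08018415e-03, -9.90606769e-01]]), 't': array([  38.59608377,  549.6741355 , 1020.13393905])} campos [ 405.62923174   31.06084886 1085.72773592]
```

View pics/top0.png

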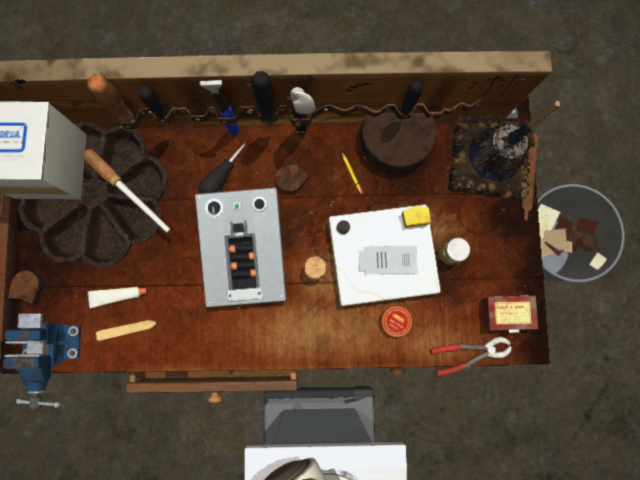

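View pics/side0.png

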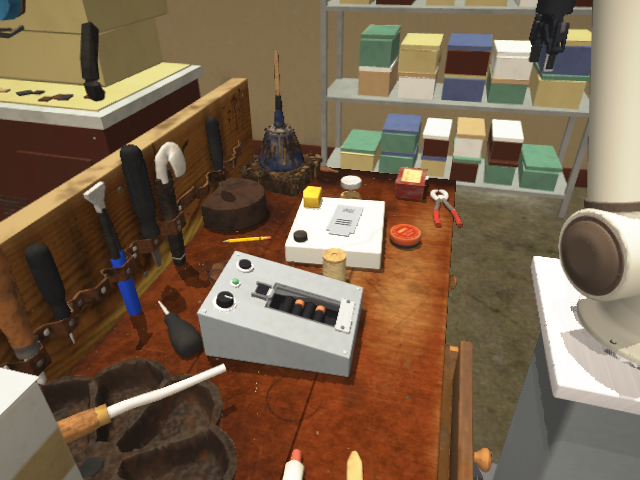

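The top view shows the slab around px (330–438, 206–304), with the cover at (359–417, 246–275) and its tongue to the left (+y). The jar is at (455,250), the tin at (397,321) and the timer bay at (240,262), with its low end toward the robot. The side view shows the same things, with the timer at (280,310) and the cover at (345,220). Next I'll measure on enlarged crops.

Run:
```python
import cv2
a=cv2.imread('pics/top0.png')
l=cv2.resize(a[185:315,190:290],None,fx=4,fy=4,interpolation=cv2.INTER_CUBIC)
r=cv2.resize(a[195:345,300:480],None,fx=4,fy=4,interpolation=cv2.INTER_CUBIC)
cv2.imwrite('pics/cl.png',l); cv2.imwrite('pics/cr.png',r)
b=cv2.imread('pics/side0.png')
cv2.imwrite('pics/cs.png',cv2.resize(b[175:375,195:395],None,fx=3,fy=3,interpolation=cv2.INTER_CUBIC))
```

```text
(no output)
```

View pics/cl.png

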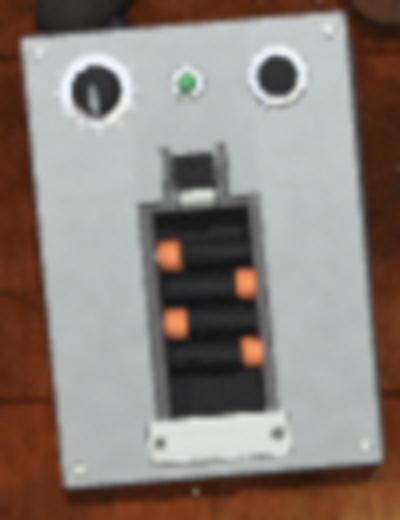

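View pics/cr.png

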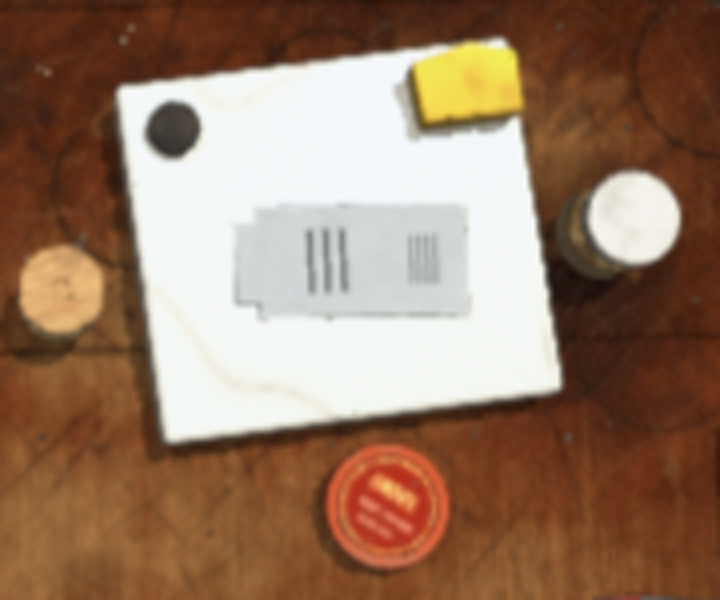

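View pics/cs.png

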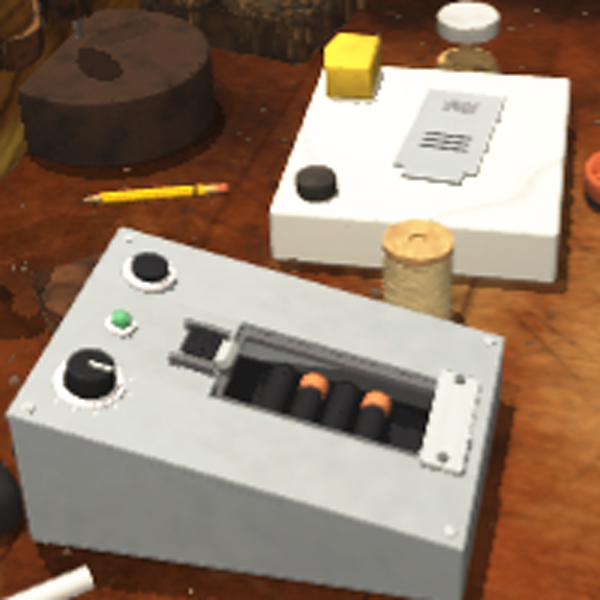

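The crops show the slab corners at crop px (118,87), (507,38), (562,388) and (167,443). The cover's plain end is at (468,261) and its tongue tip at (237,264). On the timer, the keeper edge is near (218,416) and the catch nose near (197,203). The jar lid sits right of the slab at (635,218).

```bash
cat >> h.py <<'E'
def ray(px,m):
    a=toworld(px,1000.,m); c=-np.array(m['R']).T@np.array(m['t']); v=a-c; return c,v/np.linalg.norm(v,axis=1)[:,None]
def onplane(px,m,z):
    c,v=ray(px,m); return c+v*((z-c[2])/v[:,2])[:,None]
E
python3 - <<'E'
from h import *
np.set_printoptions(precision=1,suppress=True)
m=camera_model('top');D=np.load('top0.npz')['d']; ms=camera_model('side');DS=np.load('side0.npz')['d']
r=lambda p:np.array(p)/4.-.375+[300,195]
l=lambda p:np.array(p)/4.-.375+[190,185]
s=lambda p:np.array(p)/3.-.333+[195,175]
slab=r([(118,87),(507,38),(562,388),(167,443)])
print('slab',onplane(slab,m,40))
print('slab z by depth',toworld(r([(200,200),(300,380),(500,350)]),D,m), toworld(s([(350,200),(520,200)]),DS,ms))
cov=r([(255,207),(467,206),(468,316),(262,318),(236,225),(238,303)])
print('cover',onplane(cov,m,43)); print('cov z',toworld(r([(280,260),(380,260),(450,260)]),D,m),toworld(s([(420,160),(450,150),(475,120)]),DS,ms))
sc=s([(505,96),(432,90),(463,185)])
print('cover side corners',onplane(sc,ms,43))
print('puck,wax,jar,spool,tin',toworld(r([(173,128),(468,85),(635,218),(62,288),(388,506)]),D,m))
print('timer corners',toworld(l([(27,45),(338,17),(378,458),(69,483)]),D,m))
# face plane fit from both
for n,dd,mm,pts in(('top',D,m,l([(60,200),(110,300),(310,200),(340,380),(100,420),(240,130),(120,160)])),('side',DS,ms,s([(150,400),(250,450),(380,490),(320,310),(200,280),(440,340)]))):
    P=toworld(pts,dd,mm); A=np.c_[P[:,:2],np.ones(len(P))]; c,res,_,_=np.linalg.lstsq(A,P[:,2],rcond=None); print(n,'plane z=',c[:2].round(4),c[2],'tilt',np.degrees(np.arctan(np.hypot(*c[:2]))),'azim',np.degrees(np.arctan2(c[1],c[0])),'resid',P[:,2]-A@c)
print('keeper edge L,R ends, strip low edge, nose',toworld(l([(154,428),(285,413),(150,460),(292,448),(218,424),(197,197)]),D,m))
print('side keeper',toworld(s([(440,372),(427,455),(478,380),(460,468),(450,415),(225,350)]),DS,ms))
print('bay opening edges: rails', toworld(l([(145,210),(262,198),(155,400),(275,390)]),D,m))
E
```

```text
slab [[ 601.3  -14.7   40. ]
 [ 623.1 -211.6   40. ]
 [ 446.6 -230.4   40. ]
 [ 423.4  -34.7   40. ]]
slab z by depth [[ 543.3  -54.2   40.3]
 [ 453.  -101.1   39.2]
 [ 465.8 -200.    42.7]] [[557.  -42.5  39.3]
 [453.3 -67.3  40.4]]
cover [[ 539.   -81.2   43. ]
 [ 537.6 -186.8   43. ]
 [ 482.8 -184.8   43. ]
 [ 483.7  -82.9   43. ]
 [ 530.2  -71.5   43. ]
 [ 491.4  -71.3   43. ]]
cov z [[ 511.9  -92.3   46.9]
 [ 511.7 -142.9   40.1]
 [ 510.6 -176.8   44.9]] [[ 524.   -94.    43. ]
 [ 507.4 -109.4   44.1]
 [ 499.5 -152.5   43.7]]
cover side corners [[ 486.  -191.5   43. ]
 [ 537.5 -187.5   43. ]
 [ 490.6  -71.5   43. ]]
puck,wax,jar,spool,tin [[ 577.8  -40.8   53.2]
 [ 594.2 -184.9   67.7]
 [ 527.3 -263.7   66.2]
 [ 499.3   15.6   54.1]
 [ 390.5 -144.9   23.2]]
timer corners [[638.1 243.4  84. ]
 [649.1  92.6  84.2]
 [437.6  77.6  39.6]
 [427.8 229.1  42.7]]
top plane z= [0.2 0. ] -57.7813666649545 tilt 12.601761266289323 azim 6.411377195127696 resid [-0.5  1.7  1.7 -1.5  0.2  0.1 -1.7]
side plane z= [0.2 0. ] -57.125295526274904 tilt 12.594355235460762 azim 3.3405285872398793 resid [ 0.1  0.5 -0.6  1.1 -0.9 -0.2]
keeper edge L,R ends, strip low edge, nose [[453.6 186.   52.1]
 [460.1 122.6  46.6]
 [438.2 188.4  49.1]
 [443.1 119.6  42.7]
 [455.2 155.2  49.1]
 [562.9 161.5  79.2]]
side keeper [[462.8 119.1  51.1]
 [455.5 179.8  50.4]
 [444.  111.8  43.7]
 [438.6 182.9  48.9]
 [450.8 149.5  50.6]
 [565.3 158.1  75.6]]
bay opening edges: rails [[559.2 188.8  64.8]
 [562.9 130.9  72.4]
 [467.6 186.5  45.7]
 [471.2 127.1  50.6]]
```

Emit:
drive_tool(
  plan=[
    [[-0.55,20,25.9,-2,4.2],[-0.55,20,25.9,-2,4.2],[-0.55,20,25.9,-2,4.2],[-0.55,20,25.9,-2,4.2],[-0.55,20,25.9,-2,4.2],[-0.55,20,25.9,-2,4.2],[-0.55,20,25.9,-2,4.2],[-0.55,20,25.9,-2,4.2],[-0.55,20,25.9,-2,4.2],[-0.55,20,25.9,-2,4.2],[-0.55,20,25.9,-2,4.2],[-0.55,20,25.9,-2,4.2],[-0.55,20,25.9,-2,4.2],[-0.55,20,25.9,-2,4.2],[-0.55,20,25.9,-2,4.2],[-0.55,20,25.9,-2,4.2],[-0.55,20,25.9,-2,4.2],[-0.55,20,25.9,-2,4.2],[-0.55,0,0,0,0],[-0.55,0,0,0,0]],
  ],
)

```text
clock: 1.77
position: [511.3, -138.9, 194.5]
ee_rot: [-0.705, 0.709, 0.001, -0.001]
contact_force: [0.4, -0.2, -0.5]
gripper_width: 66.6
grasp_force: 0.0
```

Emit:
drive_tool(
  plan=[
    [[-0.55,0,0,-20,0.3],[-0.55,0,0,-20,0],[-0.55,0,0,-20,0],[-0.55,0,0,-20,0],[-0.55,0,0,-20,0],[-0.55,0,0,-20,0],[-0.55,0,0,-20,0],[-0.55,0,0,-4,0],[-0.55,0,0,-3,0],[-0.55,0,0,-3,0],[-0.55,0,0,0,0],[-0.55,0,0,0,0]],
  ],
)

```text
clock: 2.77
position: [511.5, -140.5, 46.3]
ee_rot: [-0.706, 0.708, -0.001, 0.001]
contact_force: [0.3, 0.0, 0.1]
gripper_width: 66.2
grasp_force: 0.0
```

Run:
```python
from h import *
s=read_state();print(s['position'],s['contact_force'])
im,d,m=grab('side'); a=im[:,:,::-1]
t,_,_=grab('top'); 
x=cv2.resize(a[130:260,280:410],None,fx=4,fy=4,interpolation=cv2.INTER_CUBIC); cv2.imwrite('pics/c2.png',x)
```

```text
[ 511.50604983 -140.46612052   46.31745221] [0.29986908 0.01225657 0.06857503]
```

View pics/c2.png

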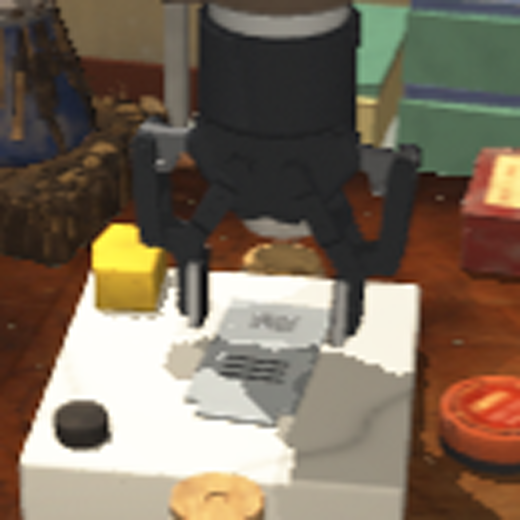

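The fingers straddle the cover, with tips at crop px (195,325) and (340,345), and stand a little above the slab. I'll creep down.

Emit:
drive_tool(
  plan=[
    [[-0.55,0,0,-2,0],[-0.55,0,0,-2,0],[-0.55,0,0,0,0],[-0.55,0,0,0,0]],
  ],
)

```text
clock: 3.2
position: [510.8, -140.3, 41.2]
ee_rot: [-0.706, 0.708, 0.0, -0.0]
contact_force: [-0.2, 0.6, 0.4]
gripper_width: 66.0
grasp_force: 0.0
```

Emit:
drive_tool(
  plan=[
    [[-0.55,0,0,-2,0],[-0.55,0,0,0,0],[-0.55,0,0,0,0]],
  ],
)

```text
clock: 3.45
position: [510.8, -140.3, 39.2]
ee_rot: [-0.706, 0.708, 0.0, -0.0]
contact_force: [-0.6, -0.6, 0.1]
gripper_width: 66.3
grasp_force: 0.0
```

Emit:
drive_tool(
  plan=[
    [[-0.55,0,0,-2,0],[-0.55,0,0,0,0],[-0.55,0,0,0,0]],
  ],
)

```text
clock: 3.7
position: [510.8, -140.3, 37.1]
ee_rot: [-0.706, 0.708, 0.0, -0.0]
contact_force: [0.3, -0.8, -0.6]
gripper_width: 66.1
grasp_force: 0.0
```

Emit:
drive_tool(
  plan=[
    [[-0.45,0,0,-1.5,0],[-0.45,0,0,0,0],[-0.45,0,0,0,0]],
  ],
)

```text
clock: 3.95
position: [510.9, -140.3, 35.8]
ee_rot: [-0.706, 0.708, 0.0, -0.0]
contact_force: [-0.0, -0.2, 0.5]
gripper_width: 62.5
grasp_force: 0.0
```

Emit:
drive_tool(
  plan=[
    [[-0.45,0,0,-1,0],[-0.45,0,0,0,0],[-0.45,0,0,0,0]],
  ],
)

```text
clock: 4.2
position: [510.8, -140.3, 34.8]
ee_rot: [-0.706, 0.708, 0.0, -0.0]
contact_force: [-0.6, 0.2, -0.5]
gripper_width: 61.7
grasp_force: 0.0
```

Emit:
drive_tool(
  plan=[
    [[-0.45,0,0,-1,0],[-0.45,0,0,0,0],[-0.45,0,0,0,0]],
  ],
)

```text
clock: 4.45
position: [511.0, -140.3, 34.6]
ee_rot: [-0.706, 0.708, -0.0, 0.0]
contact_force: [-0.6, 0.7, 4.8]
gripper_width: 61.9
grasp_force: 2.4
```

Emit:
drive_tool(
  plan=[
    [[-0.45,0,0,2,0],[-0.35,0,0,0,0],[-0.3,0,0,0,0],[-0.26,0,0,0,0],[-0.26,0,0,0,0],[-0.26,0,0,0,0]],
  ],
)

```text
clock: 4.95
position: [511.3, -140.3, 36.4]
ee_rot: [-0.706, 0.708, -0.0, 0.0]
contact_force: [-0.5, 0.7, 5.6]
gripper_width: 54.5
grasp_force: 32.1
```

Emit:
drive_tool(
  plan=[
    [[-0.26,0,0,0.8,0],[-0.26,-2,-2,0,0],[-0.26,-4,-4,0,0],[-0.26,-4,-4,0,0],[-0.26,0,0,0,0]],
  ],
)

```text
clock: 5.37
position: [499.8, -151.0, 36.5]
ee_rot: [-0.706, 0.708, 0.0, -0.0]
contact_force: [-0.2, -0.0, -0.5]
gripper_width: 54.2
grasp_force: 32.0
```

Run:
```python
from h import *
s=read_state();print(s['position'],s['contact_force'])
t,_,_=grab('top'); im,_,_=grab('side')
x=cv2.resize(t[205:305,330:480,::-1],None,fx=4,fy=4,interpolation=cv2.INTER_CUBIC)
y=cv2.resize(im[175:245,280:395,::-1],None,fx=4,fy=4,interpolation=cv2.INTER_CUBIC)
y=cv2.copyMakeBorder(y[:,:600],0,0,0,max(0,600-y.shape[1]),cv2.BORDER_CONSTANT)
z=np.vstack([x[80:],y]);print(z.shape); cv2.imwrite('pics/c3.png',z)
```

```text
[ 499.78032985 -151.00335781   36.52574892] [-0.19994305 -0.02953313 -0.53247349]
(600, 600, 3)
```

View pics/c3.png

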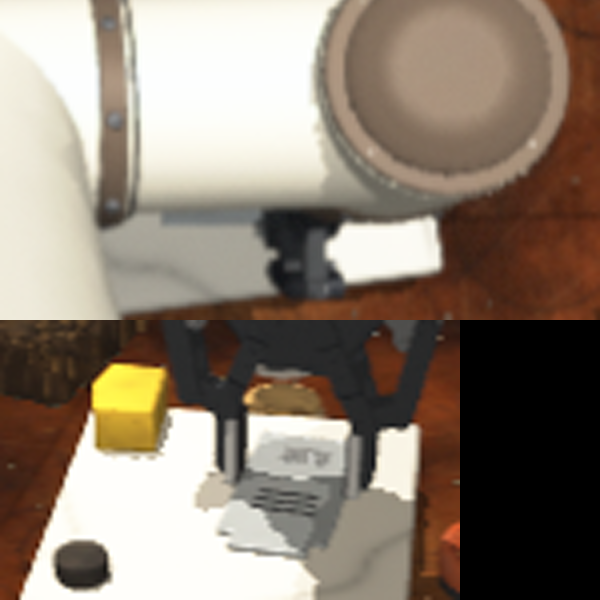

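The side view shows the cover gripped by its edges and moved with the fingers, still flat. I'll continue the drag.

Emit:
drive_tool(
  plan=[
    [[-0.26,-4,-5.7,0,0],[-0.26,-4,-5.7,0,0],[-0.26,-4,-5.7,0,0],[-0.26,-4,-5.7,0,0],[-0.26,-4,-5.7,0,0],[-0.26,-4,-5.7,0,0],[-0.26,-4,-5.7,0,0],[-0.26,-4,-5.7,0,0],[-0.26,-4,-5.7,0,0],[-0.26,-4,-5.7,0,0],[-0.26,-4,-5.7,0,0],[-0.26,0,0,0,0],[-0.26,0,0,0,0],[-0.26,0,0,0,0]],
  ],
)

```text
clock: 6.63
position: [457.0, -213.0, 36.6]
ee_rot: [-0.706, 0.708, -0.0, 0.0]
contact_force: [-1.0, 0.7, -0.9]
gripper_width: 54.5
grasp_force: 31.8
```

Emit:
drive_tool(
  plan=[
    [[-0.35,0,0,0,0],[-0.45,0,0,0,0],[-0.45,0,0,0,0],[-0.45,0,0,8,0],[-0.45,0,0,12,0],[-0.45,0,0,15,0],[-0.45,0,0,0,0]],
  ],
)

```text
clock: 7.22
position: [459.1, -213.4, 74.7]
ee_rot: [-0.707, 0.707, -0.003, 0.002]
contact_force: [0.3, 0.7, 0.4]
gripper_width: 61.8
grasp_force: 0.0
```

Run:
```python
from h import *
s=read_state();print(s['position'],s['contact_force'])
t,_,_=grab('top'); im,_,_=grab('side')
x=cv2.resize(t[205:305,330:480,::-1],None,fx=4,fy=4,interpolation=cv2.INTER_CUBIC)
y=cv2.resize(im[160:260,290:440,::-1],None,fx=4,fy=4,interpolation=cv2.INTER_CUBIC)
z=np.vstack([x[190:],y])[:600];print(z.shape); cv2.imwrite('pics/c4.png',z)
```

```text
[ 459.12700214 -213.35065614   74.68326426] [0.3183783  0.73361842 0.39502846]
(600, 600, 3)
```

View pics/c4.png

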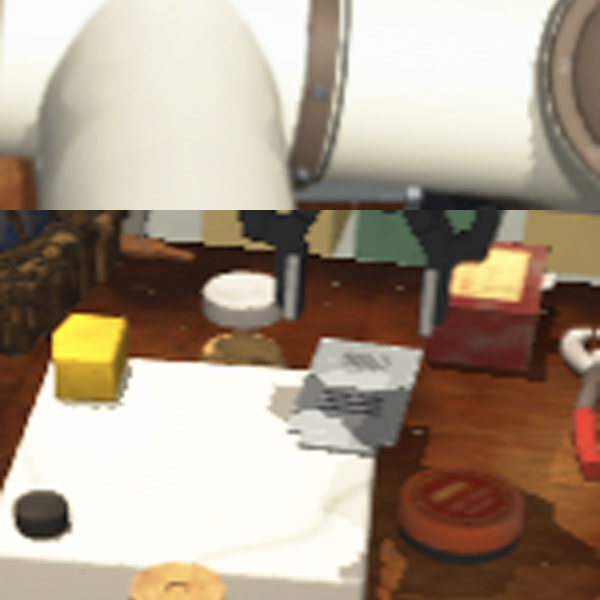

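Run:
```python
from h import *
ms=camera_model('side')
p=np.array([(319,340),(424,350),(291,444),(375,453),(297,430)],float)
p=(p-[0,210])/4-.375+[290,160]
print(onplane(p,ms,43).round(1))
im,d,m=grab('side'); print(toworld((np.array([(350,360),(340,430)],float)-[0,210])/4-.375+[290,160],d,m).round(1))
```

```text
[[ 484.5 -259.8   43. ]
 [ 426.9 -261.9   43. ]
 [ 478.6 -144.7   43. ]
 [ 436.4 -146.2   43. ]
 [ 478.2 -159.2   43. ]]
[[ 463.7 -237.1   44.9]
 [ 456.7 -162.1   44.5]]
```

The side view shows the cover flat, with its plain-end corners at crop px (319,340) and (424,350). The end is at y≈-261, about 31 mm beyond the slab edge. Next I'll re-grip at the overhang.

Emit:
drive_tool(
  plan=[
    [[-0.45,-1,-12,0,0],[-0.45,0,-12,0,0],[-0.45,0,-10.5,0,0],[-0.45,0,0,0,0],[-0.45,0,0,0,0]],
  ],
)

```text
clock: 7.78
position: [455.5, -248.2, 71.1]
ee_rot: [-0.706, 0.709, 0.0, -0.0]
contact_force: [0.1, 0.7, 0.2]
gripper_width: 62.2
grasp_force: 0.0
```

Emit:
drive_tool(
  plan=[
    [[-0.45,0,0,-8,0],[-0.45,0,0,-8,0],[-0.45,0,0,-8,0],[-0.45,0,0,-5,0],[-0.45,0,0,-5,0],[-0.45,0,0,-5,0],[-0.45,0,0,-3,0],[-0.45,0,0,0,0],[-0.45,0,0,0,0]],
  ],
)

```text
clock: 8.53
position: [455.9, -247.5, 29.5]
ee_rot: [-0.706, 0.708, 0.0, -0.0]
contact_force: [-0.6, -0.1, 0.3]
gripper_width: 61.6
grasp_force: 0.0
```

Emit:
drive_tool(
  plan=[
    [[-0.35,0,0,0,0],[-0.28,0,0,0,0],[-0.26,0,0,0,0],[-0.26,0,0,0,0],[-0.26,0,0,5,0],[-0.26,0,0,5,0],[-0.26,0,0,5,0],[-0.26,0,0,5,0],[-0.26,0,0,5,0],[-0.26,0,0,0,0],[-0.26,0,0,0,0]],
  ],
)

```text
clock: 9.45
position: [456.1, -247.5, 55.0]
ee_rot: [-0.706, 0.708, -0.0, 0.0]
contact_force: [0.3, 0.4, -1.2]
gripper_width: 54.5
grasp_force: 37.0
```

Run:
```python
from h import *
im,d,m=grab('side')
# cover points: pixels whose world coords are between x 430..482, y -265..-140, z>47
v,u=np.mgrid[150:260,280:420]; px=np.c_[u.ravel(),v.ravel()]
P=toworld(px,d,m); k=(abs(P[:,0]-456)<22)&(P[:,1]>-232)&(P[:,1]<-135)&(P[:,2]>42)&(P[:,2]<90)
Q=P[k]; A=np.c_[Q[:,:2]-[456,-248],np.ones(len(Q))]
from scipy.optimize import least_squares
f=least_squares(lambda c:A@c-Q[:,2],[0,0,60],loss='soft_l1',f_scale=1)
print(len(Q),f.x, np.median(abs(f.fun)))
h,e=np.histogram(Q[:,1],10); print([(round(a),len(Q[(Q[:,1]>=a)&(Q[:,1]<b)]),Q[(Q[:,1]>=a)&(Q[:,1]<b)][:,2].mean().round(1)) for a,b in zip(e,e[1:])])
```

```text
460 [ 1.93640545e-04 -1.45130224e-02  6.82831360e+01] 0.6129732038908386
[(-232, 38, np.float64(67.9)), (-223, 39, np.float64(67.8)), (-214, 46, np.float64(67.6)), (-206, 41, np.float64(67.7)), (-197, 43, np.float64(67.7)), (-188, 44, np.float64(67.5)), (-179, 48, np.float64(65.7)), (-171, 48, np.float64(66.2)), (-162, 53, np.float64(66.3)), (-153, 59, np.float64(65.4))]
```

The cover lifts flat and is held stiffly. I need it to droop, so I'll raise it and ease the grip while the tongue can still rest on the slab.

Emit:
drive_tool(
  plan=[
    [[-0.26,0,0,6,0],[-0.26,0,0,6,0],[-0.26,0,0,6,0],[-0.26,0,0,2,0],[-0.265,0,0,0,0],[-0.27,0,0,0,0],[-0.275,0,0,0,0],[-0.275,0,0,0,0],[-0.275,0,0,0,0]],
  ],
)

```text
clock: 10.25
position: [455.7, -247.5, 74.3]
ee_rot: [-0.706, 0.708, 0.0, -0.0]
contact_force: [0.2, -0.1, -1.2]
gripper_width: 54.6
grasp_force: 34.9
```

```bash
cat > tilt.py <<'E'
from h import *
im,d,m=grab('side')
v,u=np.mgrid[140:260,280:420]; P=toworld(np.c_[u.ravel(),v.ravel()],d,m)
Q=P[(abs(P[:,0]-456)<20)&(P[:,1]>-232)&(P[:,1]<-130)&(P[:,2]>42.5)&(P[:,2]<110)]
y=np.arange(-230,-130,12); print([(int(a),Q[abs(Q[:,1]-a)<6][:,2].mean().round(1)) for a in y if (abs(Q[:,1]-a)<6).any()])
c=np.polyfit(Q[:,1],Q[:,2],1); print('tilt deg',np.degrees(np.arctan(c[0])))
E
python3 tilt.py
```

```text
[(-230, np.float64(87.3)), (-218, np.float64(87.2)), (-206, np.float64(86.1)), (-194, np.float64(86.2)), (-182, np.float64(85.1)), (-170, np.float64(85.8)), (-158, np.float64(86.3)), (-146, np.float64(84.9)), (-134, np.float64(43.0))]
tilt deg -1.808940185679056
```

Emit:
drive_tool(
  plan=[
    [[-0.28,0,0,0,0],[-0.285,0,0,0,0],[-0.285,0,0,0,0]],
  ],
)

```text
clock: 10.55
position: [455.9, -247.5, 74.6]
ee_rot: [-0.706, 0.708, 0.0, -0.0]
contact_force: [-0.3, -0.5, -2.3]
gripper_width: 55.2
grasp_force: 25.3
```

Emit:
drive_tool(
  plan=[
    [[-0.29,0,0,0,0],[-0.295,0,0,0,0],[-0.295,0,0,0,0]],
  ],
)

```text
clock: 10.8
position: [455.9, -247.5, 74.6]
ee_rot: [-0.706, 0.708, 0.0, 0.0]
contact_force: [0.4, -0.3, -1.7]
gripper_width: 55.5
grasp_force: 15.8
```

```bash
python3 tilt.py
```

```text
[(-230, np.float64(87.9)), (-218, np.float64(87.7)), (-206, np.float64(87.7)), (-194, np.float64(87.4)), (-182, np.float64(87.1)), (-170, np.float64(87.0)), (-158, np.float64(86.9)), (-146, np.float64(85.4))]
tilt deg -1.4323637162712235
```

Emit:
drive_tool(
  plan=[
    [[-0.298,0,0,0,0],[-0.298,0,0,0,0]],
  ],
)

```text
clock: 11.02
position: [455.9, -247.5, 74.6]
ee_rot: [-0.706, 0.708, -0.0, 0.0]
contact_force: [0.2, -1.0, -1.5]
gripper_width: 55.4
grasp_force: 12.9
```

```bash
python3 tilt.py
```

```text
[(-230, np.float64(88.1)), (-218, np.float64(86.8)), (-206, np.float64(87.5)), (-194, np.float64(86.7)), (-182, np.float64(87.4)), (-170, np.float64(86.3)), (-158, np.float64(86.2)), (-146, np.float64(86.4))]
tilt deg -0.9759603915078939
```

Emit:
drive_tool(
  plan=[
    [[-0.3,0,0,0,0],[-0.3,0,0,0,0]],
  ],
)

```text
clock: 11.23
position: [455.9, -247.5, 74.6]
ee_rot: [-0.706, 0.708, -0.0, 0.0]
contact_force: [0.5, -0.2, 0.0]
gripper_width: 55.6
grasp_force: 10.9
```

```bash
python3 tilt.py
```

```text
[(-230, np.float64(84.1)), (-218, np.float64(82.4)), (-206, np.float64(80.3)), (-194, np.float64(78.1)), (-182, np.float64(76.0)), (-170, np.float64(73.9)), (-158, np.float64(71.1)), (-146, np.float64(69.4))]
tilt deg -10.566224506994638
```

Emit:
drive_tool(
  plan=[
    [[-0.3,0,0,0,0],[-0.28,0,0,0,0],[-0.26,0,0,0,0],[-0.26,0,0,0,0]],
  ],
)

```text
clock: 11.62
position: [455.9, -247.5, 74.6]
ee_rot: [-0.706, 0.708, -0.0, 0.0]
contact_force: [-0.3, 0.3, -1.4]
gripper_width: 54.2
grasp_force: 37.1
```

```bash
python3 tilt.py
```

```text
[(-230, np.float64(79.7)), (-218, np.float64(76.1)), (-206, np.float64(72.1)), (-194, np.float64(68.1)), (-182, np.float64(64.4)), (-170, np.float64(60.0)), (-158, np.float64(56.0)), (-146, np.float64(53.0)), (-134, np.float64(43.4))]
tilt deg -18.659501194818628
```

Emit:
drive_tool(
  plan=[
    [[-0.285,0,0,2,0],[-0.298,0,0,2,0],[-0.3,0,0,0,0],[-0.301,0,0,0,0],[-0.301,0,0,0,0],[-0.28,0,0,0,0],[-0.26,0,0,0,0],[-0.26,0,0,0,0]],
  ],
)

```text
clock: 12.33
position: [455.8, -247.5, 78.6]
ee_rot: [-0.706, 0.708, 0.0, -0.0]
contact_force: [-0.2, -0.2, -1.6]
gripper_width: 54.6
grasp_force: 37.1
```

```bash
python3 tilt.py
```

```text
[(-230, np.float64(83.5)), (-218, np.float64(80.2)), (-206, np.float64(76.3)), (-194, np.float64(72.4)), (-182, np.float64(68.6)), (-170, np.float64(64.1)), (-158, np.float64(59.5)), (-146, np.float64(58.8)), (-134, np.float64(43.0))]
tilt deg -19.011829002082987
```

Emit:
drive_tool(
  plan=[
    [[-0.285,0,0,0,0],[-0.298,0,0,0,0],[-0.302,0,0,0,0],[-0.304,0,0,0,0],[-0.304,0,0,0,0],[-0.28,0,0,0,0],[-0.26,0,0,0,0],[-0.26,0,0,0,0]],
  ],
)

```text
clock: 13.05
position: [456.0, -247.5, 78.7]
ee_rot: [-0.706, 0.708, -0.0, 0.0]
contact_force: [0.1, 0.0, -0.0]
gripper_width: 54.4
grasp_force: 36.8
```

```bash
python3 tilt.py
```

```text
[(-230, np.float64(79.4)), (-218, np.float64(74.1)), (-206, np.float64(68.0)), (-194, np.float64(61.7)), (-182, np.float64(55.2)), (-170, np.float64(48.9)), (-158, np.float64(45.2)), (-134, np.float64(42.7))]
tilt deg -27.32799168287745
```

Tilt is now about 27°. The tongue tip sits about 91 mm ahead of and 38 mm below the TCP. Next is lift, carry and turn.

Emit:
drive_tool(
  plan=[
    [[-0.24,0,0,4,0],[-0.22,0,0,8,0],[-0.22,0,0,12,0],[-0.22,0,0,12,0],[-0.22,0,0,12,0],[-0.22,0,0,12,0],[-0.22,2,8,8,0],[-0.22,2,12,4,0],[-0.22,4,16,0,3],[-0.22,5,20,0,5],[-0.22,5,20,0,6],[-0.22,5,20,0,6],[-0.22,5,20,0,6],[-0.22,5,20,0,6],[-0.22,5,20,0,6],[-0.22,5,20,0,6],[-0.22,5,20,0,6],[-0.22,5,20,0,6],[-0.22,5,20,0,6],[-0.22,5,20,0,6]],
  ],
)

```text
clock: 14.77
position: [518.4, 10.6, 150.4]
ee_rot: [0.982, -0.189, -0.0, 0.0]
contact_force: [0.6, -1.1, -0.6]
gripper_width: 53.2
grasp_force: 63.1
```

Emit:
drive_tool(
  plan=[
    [[-0.22,6,20,0,6],[-0.22,6,20,0,6],[-0.22,6,20,0,6],[-0.22,6,20,0,5],[-0.22,6,20,0,3.2],[-0.22,4,20,0,0],[-0.22,3,16,0,0],[-0.22,1,10,0,0],[-0.22,0,6,0,0],[-0.22,0,0,0,0],[-0.22,0,0,0,0]],
  ],
)

```text
clock: 15.68
position: [556.4, 160.3, 150.5]
ee_rot: [0.999, 0.036, -0.0, 0.0]
contact_force: [-0.7, -0.4, -2.1]
gripper_width: 53.4
grasp_force: 63.1
```

```bash
cat > look.py <<'E'
from h import *
import sys
n=sys.argv[1]
im,d,m=grab('side'); x0,y0,x1,y1=map(int,sys.argv[2:6])
cv2.imwrite('pics/'+n,cv2.resize(im[y0:y1,x0:x1,::-1],None,fx=4,fy=4,interpolation=cv2.INTER_CUBIC))
np.savez(n+'.npz',d=d); s=read_state(); print(s['position'],s['contact_force'])
E
python3 look.py c5.png 200 220 400 370
```

```text
[556.43859586 159.91371161 150.53418541] [-0.65226195  0.14165655 -1.1482914 ]
```

View pics/c5.png

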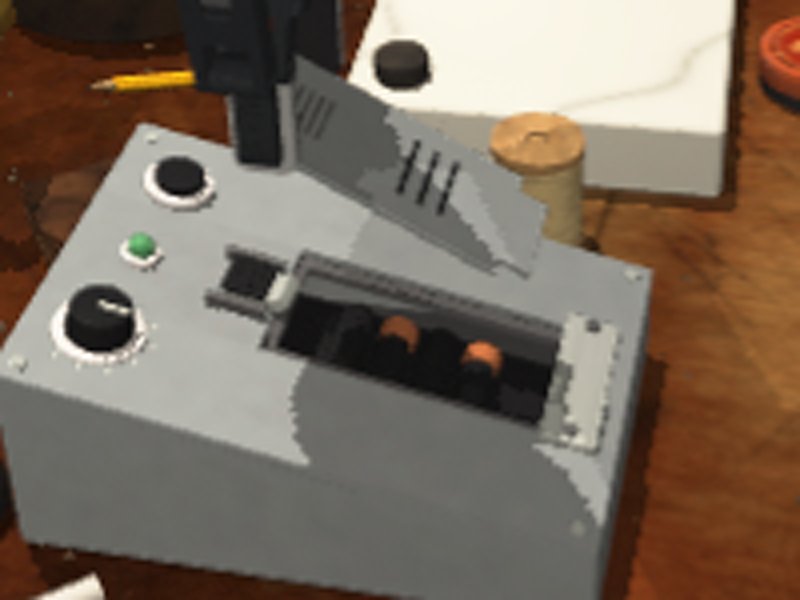

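The side view shows the cover held by its plain end with the tongue drooping toward the keeper; the tip corners are at crop px (547,205) and (527,275). I'll get numbers from depth.

Run:
```python
from h import *
np.set_printoptions(precision=2,suppress=True)
d=np.load('c5.png.npz')['d']; m=camera_model('side'); s=read_state()
c=lambda p:np.array(p,float)/4-.375+[200,220]
poly=np.array([(310,80),(390,120),(520,195),(530,205),(515,250),(480,255),(310,165)])
mask=np.zeros((600,800),np.uint8); cv2.fillPoly(mask,[poly],1)
v,u=np.nonzero(mask[::4,::4]); P=toworld(np.c_[u+200.,v+220.],d,m)
e=np.array([-np.cos(np.radians(4.1)),-np.sin(np.radians(4.1))]); w=np.array([-e[1],e[0]])
S=(P[:,:2]-s['position'][:2])@e; L=(P[:,:2]-s['position'][:2])@w; Z=P[:,2]-s['position'][2]
from scipy.optimize import least_squares
f=least_squares(lambda k:k[0]+k[1]*S+k[2]*L-Z,[9,-.5,0],loss='soft_l1'); k=f.x
print(len(Z),'ztop=TCP+',k,'deg',np.degrees(np.arctan(k[1])),'lateral deg',np.degrees(np.arctan(k[2])),np.median(abs(f.fun)))
# corner rays meet fitted plane
def hit(px):
    cc,r=ray(px,m); out=[]
    for q in r:
        n=np.r_[k[1]*e+k[2]*w,-1]; p0=s['position']+[0,0,k[0]]
        t=(n@(p0-cc))/(n@q); X=cc+t*q; out.append([*X,(X-s['position'])[:2]@e,(X-s['position'])[:2]@w,X[2]-s['position'][2]])
    return np.array(out)
print(hit(c([(547,205),(527,275)])))
# keeper edge & bay via side, heights 50.5
print(onplane(c([(567,318),(548,432)]),m,50.3),'nose tip',onplane(c([(293,290)]),m,77), 'bay edges far/near upper corner on face', onplane(c([(305,255),(262,345),]),m,68.5))
```

```text
1105 ztop=TCP+ [11.28 -0.54 -0.01] deg -28.368719153038796 lateral deg -0.7411014820095109 0.5233266110508978
[[468.54 131.7  113.1   89.69  21.86 -37.43]
 [465.84 173.75 113.82  89.38 -20.27 -36.72]]
[[462.66 119.24  50.3 ]
 [455.45 182.49  50.3 ]] nose tip [[559.26 160.27  77.  ]] bay edges far/near upper corner on face [[565.9  129.2   68.5 ]
 [563.63 183.44  68.5 ]]
```

Run:
```python
from h import *
np.set_printoptions(precision=1,suppress=True)
z=np.load('top0.npz'); im=z['im']; m=camera_model('top')
g=cv2.cvtColor(im,cv2.COLOR_RGB2GRAY).astype(int)
# dark extents of the opening + white strip extents per row
for r in (238,245,252,259,266,273,280,285):
    row=g[r,215:272]; print(r,' '.join(map(str,row)))
for r in (290,292,294,296,298): print(r,' '.join(map(str,g[r,215:272])))
```

```text
238 189 189 189 189 191 191 190 190 187 152 112 108 92 63 48 47 44 40 39 36 35 36 36 33 33 29 28 26 28 25 24 24 26 27 26 26 37 83 106 118 163 189 193 192 193 191 190 189 187 187 187 189 189 190 189 188 187
245 186 187 187 187 187 187 186 187 185 165 130 112 104 82 70 87 100 107 106 84 50 38 38 37 36 37 37 36 37 36 35 38 37 37 38 36 39 52 92 111 134 171 188 189 189 190 189 189 187 189 188 189 189 189 191 190 189
252 186 187 185 186 186 186 187 186 187 185 159 122 109 92 68 62 71 75 76 71 50 29 20 20 21 22 22 24 25 25 23 26 29 42 84 102 105 105 104 106 113 141 173 184 184 184 184 184 184 186 185 186 186 186 187 187 187
259 184 186 185 183 184 184 185 184 186 186 181 149 113 106 82 45 31 29 29 30 29 30 28 28 27 28 28 27 24 23 25 26 26 26 44 67 75 74 72 98 109 102 152 183 187 186 187 187 186 186 186 186 186 186 185 184 183
266 182 181 182 182 183 183 183 182 181 183 180 157 118 104 107 104 129 158 167 170 168 126 57 38 37 38 36 36 38 36 37 34 38 35 33 35 33 34 38 62 95 110 126 163 183 188 187 187 188 186 186 184 185 183 182 181 181
273 180 181 180 181 181 183 184 185 185 185 185 181 145 
[... 1026 characters left out ...]
 183
294 181 181 181 182 183 183 182 181 182 183 180 159 186 204 180 178 202 220 221 221 221 221 221 221 222 222 222 223 223 222 223 222 223 223 222 224 223 222 223 222 222 221 203 172 152 171 209 205 185 183 182 183 183 182 181 182 180
296 180 181 182 180 181 180 179 180 181 181 181 183 200 185 142 142 191 220 223 223 224 223 223 222 222 222 221 222 222 221 221 221 222 221 221 221 221 221 220 221 221 221 221 220 219 220 222 199 181 182 181 182 180 182 179 179 179
298 181 180 179 177 177 177 176 177 178 179 179 183 192 208 216 217 218 219 220 219 219 219 218 216 216 216 216 215 214 215 217 220 220 220 213 205 206 199 189 184 180 185 192 203 210 209 198 178 174 180 180 179 180 178 179 179 180
```

Run:
```python
from h import *
np.set_printoptions(precision=1,suppress=True)
m=camera_model('top')
pts=np.array([(239.4,238),(240.8,252),(241.9,266),(243.2,280),(243.6,285),(244.8,294)],float)
zs=[66,60,54,49,47,49]
P=np.array([onplane([p],m,z)[0] for p,z in zip(pts,zs)]);print(P)
c=np.polyfit(P[:,0],P[:,1],1);print(c,np.degrees(np.arctan(c[0])),'y at 459,467,512:',np.polyval(c,[459,467,512]))
# keeper edge / low strip edge along column 244 from initial top; upper opening end along 238
g=cv2.cvtColor(np.load('top0.npz')['im'],cv2.COLOR_RGB2GRAY).astype(int)
print(g[282:306,244],g[282:306,236],g[282:306,252]); print(g[225:245,230],g[225:245,249])
ms=camera_model('side')
```

```text
[[556.8 162.2  66. ]
 [530.  160.2  60. ]
 [503.1 158.9  54. ]
 [476.  157.   49. ]
 [466.3 156.4  47. ]
 [448.6 153.9  49. ]]
[  0.1 122.7] 4.074634895716389 y at 459,467,512: [155.4 156.  159.2]
[ 46  46  45  46  46  49  85 170 221 224 221 222 222 223 221 220 215 185
 164 182 181 142  69  37] [ 41  39  39  40  40  40  58 135 200 221 221 220 221 224 223 220 219 218
 187 163 180 168 119  56] [ 46  45  46  46  44  71 165 222 225 222 222 223 222 222 221 218 199 180
 181 179 155  99  48  38]
[156 158 158 160 156 148 145 147 153 148 126 106  88  47  26  26  24  34
  40  48] [187 187 188 188 186 185 183 180 151 102  96  67  32  26  25  27  33  43
  42  36]
```

Emit:
drive_tool(
  plan=[
    [[-0.22,1.6,1.6,-6,0],[-0.22,0,0,-8,0],[-0.22,0,0,-8,0],[-0.22,0,0,-8,0],[-0.22,0,0,-8,0],[-0.22,0,0,-8,0],[-0.22,0,0,-8,0],[-0.22,0,0,-5,0],[-0.22,0,0,-2,0],[-0.22,0,0,-2,0],[-0.22,0,0,0,0],[-0.22,0,0,0,0]],
  ],
)

```text
clock: 16.73
position: [558.7, 162.2, 87.9]
ee_rot: [0.999, 0.036, 0.0, -0.0]
contact_force: [-0.2, -0.2, -0.8]
gripper_width: 53.4
grasp_force: 63.1
```

Emit:
drive_tool(
  plan=[
    [[-0.22,0,0,-2,0],[-0.22,0,0,0,0]],
  ],
)

```text
clock: 16.9
position: [558.5, 162.1, 85.7]
ee_rot: [0.999, 0.036, 0.0, -0.0]
contact_force: [-0.2, 0.1, -1.1]
gripper_width: 53.1
grasp_force: 63.1
```

Emit:
drive_tool(
  plan=[
    [[-0.22,0,0,-1,0],[-0.22,0,0,0,0]],
  ],
)

```text
clock: 17.07
position: [558.4, 162.0, 84.6]
ee_rot: [0.999, 0.036, -0.0, 0.0]
contact_force: [0.6, -0.5, -1.5]
gripper_width: 53.6
grasp_force: 63.1
```

Emit:
drive_tool(
  plan=[
    [[-0.22,0,0,-1,0],[-0.22,0,0,0,0]],
  ],
)

```text
clock: 17.23
position: [558.4, 162.0, 83.5]
ee_rot: [0.999, 0.035, -0.0, 0.0]
contact_force: [1.0, -0.1, -0.4]
gripper_width: 53.3
grasp_force: 63.1
```

Emit:
drive_tool(
  plan=[
    [[-0.22,0,0,-1,0],[-0.22,0,0,0,0]],
  ],
)

```text
clock: 17.4
position: [558.5, 162.0, 82.6]
ee_rot: [0.999, 0.036, -0.0, 0.0]
contact_force: [1.6, -1.2, -0.9]
gripper_width: 53.3
grasp_force: 63.1
```

Emit:
drive_tool(
  plan=[
    [[-0.22,0,0,-1,0],[-0.22,0,0,0,0]],
  ],
)

```text
clock: 17.57
position: [558.6, 162.1, 81.7]
ee_rot: [0.999, 0.036, 0.0, 0.0]
contact_force: [0.5, -1.1, -0.2]
gripper_width: 53.5
grasp_force: 63.1
```

```bash
python3 look.py c6.png 230 240 380 352
```

```text
[558.54182906 162.03650204  81.68872612] [-0.18512169 -0.7377544  -0.37716233]
```

View pics/c6.png

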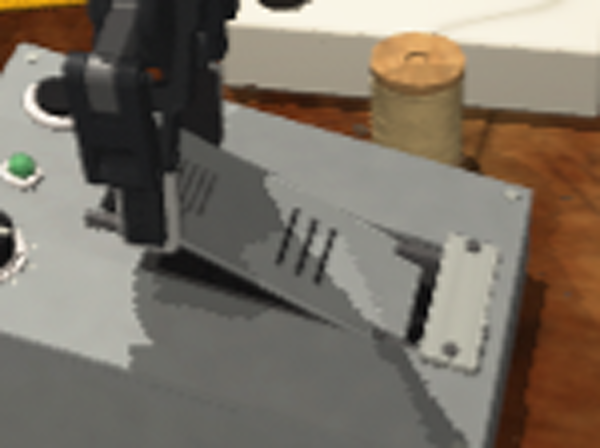

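```bash
cat > rel.py <<'E'
from h import *
np.set_printoptions(precision=2,suppress=True)
m=camera_model('side'); c=lambda p:np.array(p,float)/4-.375+[230,240]
def fit(poly,d):
    mask=np.zeros((480,640),np.uint8); cv2.fillPoly(mask,[np.round(c(poly)).astype(int)],1)
    v,u=np.nonzero(mask); P=toworld(np.c_[u,v].astype(float),d,m); 
    k=np.zeros(3);A=np.c_[P[:,:2],np.ones(len(P))]; ok=np.ones(len(P),bool)
    for _ in range(6): k=np.linalg.lstsq(A[ok],P[ok,2],rcond=None)[0]; ok=abs(A@k-P[:,2])<1.5
    return k
def hit(k,px):
    cc,r=ray(px,m); n=np.r_[k[:2],-1.]; return np.array([cc+q*((-k[2]-n@cc)/(n@q)) for q in r])
up=np.array([np.cos(np.radians(4.1)),np.sin(np.radians(4.1))]); w=np.array([-up[1],up[0]])
E
python3 - <<'E'
from rel import *
d=np.load('c6.png.npz')['d']; s=read_state()['position']
kc=fit([(200,170),(400,240),(410,320),(300,290),(200,235)],d); print('cover tilt',np.degrees(np.arctan(kc[:2]@up)),'lat',np.degrees(np.arctan(kc[:2]@w)))
T=hit(kc,c([(425,265),(408,342)])); print(T,'tip: s,lat from TCP',(T[:,:2]-s[:2])@up,(T[:,:2]-s[:2])@w,T[:,2]-s[2])
kf=fit([(20,260),(120,290),(130,350),(20,330)],d); kf2=fit([(20,260),(120,290),(130,350),(20,330)],d)
kF=fit([(250,120),(360,160),(500,230),(520,200),(350,140)],d)
print('face tilt',np.degrees(np.arctan(kf[:2]@up)),np.degrees(np.arctan(kF[:2]@up)))
z=lambda X,k:k[:2]@X+k[2]
print('face z at tip', z(T[:,:2].mean(0),kf),z(T[:,:2].mean(0),kF))
ks=fit([(455,245),(490,250),(470,360),(435,350)],d)
S=hit(ks,c([(448,237),(422,357),(497,247),(473,372)])); print('strip',S)
o=np.array([459.4,155.4]); print('lat of strip corners',(S[:,:2]-o)@w,'along',(S[:,:2]-o)@up); print('lat tip',(T[:,:2]-o)@w,'along',(T[:,:2]-o)@up)
E
```

```text
cover tilt 26.956579615392098 lat 1.8079062156180605
[[468.57 131.18  45.29]
 [464.63 175.17  46.29]] tip: s,lat from TCP [-91.95 -92.74] [-24.34  19.82] [-36.4 -35.4]
face tilt 11.765111890465082 12.314517674625986
face z at tip 48.74451425506663 52.156576436416394
strip [[462.32 119.    50.68]
 [456.46 187.72  52.46]
 [443.37 116.39  47.56]
 [437.82 187.42  49.48]]
lat of strip corners [-36.52  32.45 -37.77  33.48] along [  0.31  -0.62 -18.77 -19.24]
lat tip [-24.81  19.35] along [7.41 6.63]
```

Tip centred on the bay within about 1 mm and the shoulders just touching the rails (tip at c6 px (416,302), keeper edge at (435,297)). Next I'll slide it down-slope under the keeper.

Emit:
drive_tool(
  plan=[
    [[-0.22,0,0,0.7,0],[-0.22,-2.9,-0.2,-0.6,0],[-0.22,-2.9,-0.2,-0.6,0],[-0.22,-2.9,-0.2,-0.6,0],[-0.22,0,0,0,0]],
  ],
)

```text
clock: 18.03
position: [548.8, 161.4, 80.3]
ee_rot: [0.999, 0.035, -0.001, 0.0]
contact_force: [-0.4, -0.6, -0.6]
gripper_width: 53.2
grasp_force: 63.1
```

Emit:
drive_tool(
  plan=[
    [[-0.22,-2,-0.15,-0.4,0],[-0.22,-2,-0.15,-0.4,0],[-0.22,0,0,0,0]],
  ],
)

```text
clock: 18.28
position: [545.3, 161.2, 79.6]
ee_rot: [0.999, 0.035, -0.0, 0.0]
contact_force: [-1.1, -1.0, -0.7]
gripper_width: 53.6
grasp_force: 63.1
```

Emit:
drive_tool(
  plan=[
    [[-0.22,-1.5,-0.1,-0.3,0],[-0.22,-1,-0.1,-0.2,0],[-0.22,0,0,0,0]],
  ],
)

```text
clock: 18.53
position: [543.1, 161.0, 79.1]
ee_rot: [0.999, 0.035, -0.0, -0.0]
contact_force: [-0.7, -0.7, -1.2]
gripper_width: 53.5
grasp_force: 63.1
```

Emit:
drive_tool(
  plan=[
    [[-0.22,-1,-0.1,-0.2,0],[-0.22,0,0,0,0],[-0.22,0,0,0,0],[-0.22,0,0,0,0]],
  ],
)

```text
clock: 18.87
position: [542.2, 160.9, 78.9]
ee_rot: [0.999, 0.035, -0.0, -0.0]
contact_force: [0.1, -0.7, -0.6]
gripper_width: 53.4
grasp_force: 63.1
```

Emit:
drive_tool(
  plan=[
    [[-0.22,-1,-0.1,-0.2,0],[-0.22,0,0,0,0]],
  ],
)

```text
clock: 19.03
position: [541.7, 160.9, 79.1]
ee_rot: [0.999, 0.036, 0.001, -0.0]
contact_force: [0.9, -1.3, -0.5]
gripper_width: 53.2
grasp_force: 63.1
```

```bash
python3 look.py c7.png 230 240 380 352
python3 - <<'E'
from rel import *
d=np.load('c7.png.npz')['d']; s=read_state()['position']
kc=fit([(220,185),(400,250),(405,320),(300,290),(220,240)],d); print('cover tilt',np.degrees(np.arctan(kc[:2]@up)),'lat',np.degrees(np.arctan(kc[:2]@w)),'ztop at TCP rel',kc[:2]@s[:2]+kc[2]-s[2])
E
```

```text
[541.71405513 160.94777934  79.08303365] [ 1.73438407  0.14417547 -0.59607469]
cover tilt 25.157508345585015 lat 23.256531112212663 ztop at TCP rel 7.262439177727771
```

View pics/c7.png

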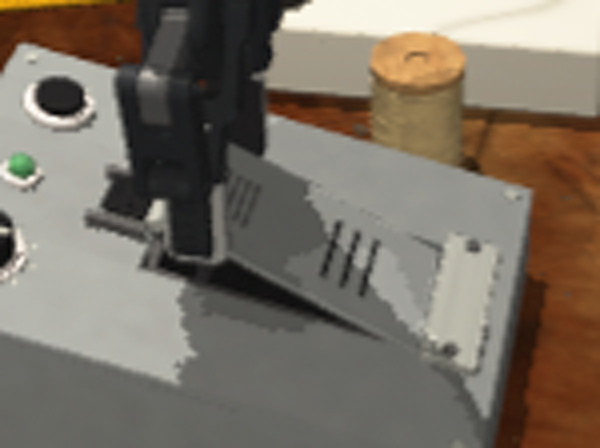

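The tongue is now under the keeper strip (strip edge near (430,300)) and the cover stands open about 13°. I'll ease the grip and swing the plain end down.

Emit:
drive_tool(
  plan=[
    [[-0.26,0,0,0,0],[-0.28,0,0,0,0],[-0.285,0.8,0.06,-2.1,0],[-0.285,0.8,0.06,-2.1,0],[-0.285,0.8,0.06,-2.1,0],[-0.285,0,0,0,0]],
  ],
)

```text
clock: 19.58
position: [544.6, 161.3, 72.5]
ee_rot: [0.999, 0.036, 0.001, -0.0]
contact_force: [2.6, -1.7, 1.2]
gripper_width: 54.8
grasp_force: 25.3
```

Emit:
drive_tool(
  plan=[
    [[-0.285,0.8,0.06,-2.1,0],[-0.285,0.8,0.06,-2.1,0],[-0.285,0.8,0.06,-2,0],[-0.285,0,0,0,0]],
  ],
)

```text
clock: 19.92
position: [546.8, 161.3, 66.2]
ee_rot: [0.999, 0.035, 0.001, -0.0]
contact_force: [4.1, -1.0, 2.1]
gripper_width: 55.1
grasp_force: 25.3
```

```bash
cat > tl.py <<'E'
from rel import *
im,d,m_=grab('side'); s=read_state()['position']
cv2.imwrite('pics/last.png',im[:,:,::-1])
kc=fit([(270,220),(330,235),(415,265),(405,320),(330,295),(270,265)],d)
q=np.array([512.5,159.]); 
f=[]
for a in range(-60,61,10):
    X=q+a*up; f.append((-a,round(float((kc[:2]@X+kc[2]-(56.3+3+.2126*a))*.978),1)))
print('tilt',np.degrees(np.arctan(kc[:2]@up)),'lat',np.degrees(np.arctan(kc[:2]@w))); print('top above face by bay x',f)
E
python3 tl.py
```

```text
tilt 19.39868324091487 lat 1.4493046443143212
top above face by bay x [(60, -1.5), (50, -0.1), (40, 1.3), (30, 2.6), (20, 4.0), (10, 5.4), (0, 6.7), (-10, 8.1), (-20, 9.5), (-30, 10.8), (-40, 12.2), (-50, 13.6), (-60, 14.9)]
```

Emit:
drive_tool(
  plan=[
    [[-0.285,0.4,0,-1,0],[-0.285,0.4,0,-1,0],[-0.3,0,0,0,0],[-0.31,0,0,0,0],[-0.36,0,0,0,0],[-0.45,0,0,0,0],[-0.45,0,0,0,0],[-0.45,0,0,0,0]],
  ],
)

```text
clock: 20.63
position: [546.1, 161.0, 63.9]
ee_rot: [0.999, 0.035, -0.001, 0.0]
contact_force: [0.4, -0.0, -0.0]
gripper_width: 61.9
grasp_force: 0.0
```

```bash
python3 tl.py
```

```text
tilt 16.375990615808437 lat 1.5649085643280851
top above face by bay x [(60, -0.6), (50, 0.2), (40, 1.0), (30, 1.8), (20, 2.6), (10, 3.4), (0, 4.2), (-10, 5.0), (-20, 5.8), (-30, 6.6), (-40, 7.4), (-50, 8.2), (-60, 9.0)]
```

The cover rests on the nose, with its end about 8 mm up. I'll go up, shut the fingers and press near the plain end.

Emit:
drive_tool(
  plan=[
    [[-0.45,0,0,5,0],[-0.45,0,0,10,0],[-0.45,0,0,12,0],[-0.3,0,0,12,0],[0,-2,0,6,0],[0.5,-2,0.3,0,0],[1,0,0,0,0],[1,0,0,0,0],[1,0,0,0,0],[1,0,0,0,0],[1,0,0,0,0],[1,0,0,0,0]],
  ],
)

```text
clock: 21.68
position: [542.8, 161.4, 108.9]
ee_rot: [0.999, 0.035, -0.0, 0.0]
contact_force: [-0.2, -0.3, -0.2]
gripper_width: -0.3
grasp_force: 0.0
```

Emit:
drive_tool(
  plan=[
    [[1,0,0,-8,0],[1,0,0,-8,0],[1,0,0,-8,0],[1,0,0,-4,0],[1,0,0,-2,0],[1,0,0,0,0],[1,0,0,0,0]],
  ],
)

```text
clock: 22.27
position: [543.0, 161.5, 79.2]
ee_rot: [0.999, 0.036, -0.0, 0.0]
contact_force: [0.1, -0.3, 0.3]
gripper_width: -0.1
grasp_force: 0.0
```

Emit:
drive_tool(
  plan=[
    [[1,0,0,-2,0],[1,0,0,-2,0],[1,0,0,-1,0],[1,0,0,0,0]],
  ],
)

```text
clock: 22.6
position: [542.9, 161.5, 74.2]
ee_rot: [0.999, 0.036, -0.0, 0.0]
contact_force: [-0.1, -0.6, -0.7]
gripper_width: -0.2
grasp_force: 0.1
```

Emit:
drive_tool(
  plan=[
    [[1,0,0,-1,0],[1,0,0,-1,0],[1,0,0,0,0]],
  ],
)

```text
clock: 22.85
position: [543.2, 161.6, 72.7]
ee_rot: [0.999, 0.036, 0.0, -0.0]
contact_force: [-0.9, -0.1, 2.3]
gripper_width: -0.2
grasp_force: 1.4
```

Emit:
drive_tool(
  plan=[
    [[1,0,0,-1,0],[1,0,0,-1,0],[1,0,0,0,0]],
  ],
)

```text
clock: 23.1
position: [542.4, 161.3, 69.7]
ee_rot: [0.999, 0.035, -0.001, 0.0]
contact_force: [-0.5, -0.9, -0.6]
gripper_width: 0.0
grasp_force: 0.0
```

Emit:
drive_tool(
  plan=[
    [[1,0,0,-1,0],[1,0,0,-1,0],[1,0,0,0,0]],
  ],
)

```text
clock: 23.35
position: [542.6, 161.3, 67.8]
ee_rot: [0.999, 0.035, -0.0, 0.0]
contact_force: [-0.7, 0.3, 0.3]
gripper_width: -0.0
grasp_force: 0.0
```

Emit:
drive_tool(
  plan=[
    [[1,0,0,-1,0],[1,0,0,0,0]],
  ],
)

```text
clock: 23.52
position: [542.9, 161.5, 67.2]
ee_rot: [0.999, 0.036, -0.0, 0.0]
contact_force: [-0.5, -0.3, 0.6]
gripper_width: 0.0
grasp_force: 0.1
```

```bash
python3 tl.py
```

```text
tilt 12.080282715444262 lat 1.1273034612702124
top above face by bay x [(60, 0.2), (50, 0.2), (40, 0.2), (30, 0.3), (20, 0.3), (10, 0.3), (0, 0.3), (-10, 0.3), (-20, 0.3), (-30, 0.3), (-40, 0.4), (-50, 0.4), (-60, 0.4)]
```

The cover is flush. One firm press to be sure, then retreat and recheck.

Emit:
drive_tool(
  plan=[
    [[1,0,0,-1,0],[1,0,0,-1,0],[1,0,0,0,0]],
  ],
)

```text
clock: 23.82
position: [543.0, 161.5, 66.8]
ee_rot: [0.999, 0.036, 0.0, 0.0]
contact_force: [-3.3, -0.1, 9.3]
gripper_width: 0.4
grasp_force: 4.5
```

Emit:
drive_tool(
  plan=[
    [[1,0,0,4,0],[1,0,0,8,0],[1,0,0,15,0],[1,0,0,20,0],[1,0,0,20,0],[1,0,0,20,0],[1,0,-20,20,0],[1,0,-25,10,0],[1,0,-25,0,0],[1,0,-25,0,0],[1,0,-25,0,0],[1,0,-25,0,0],[1,0,-10,0,0],[1,0,0,0,0],[1,0,0,0,0]],
  ],
)

```text
clock: 25.07
position: [543.0, 6.3, 182.5]
ee_rot: [0.999, 0.035, 0.0, -0.0]
contact_force: [-0.4, 0.2, -0.4]
gripper_width: 0.0
grasp_force: 0.0
```

```bash
python3 tl.py
python3 - <<'E'
from h import *
# nose position: bright nose pixels in side view before vs now
a=cv2.cvtColor(np.load('side0.npz')['im'],cv2.COLOR_RGB2GRAY); b=cv2.imread('pics/last.png',0)
for r in (288,291,294,297): print(a[r,252:290].tolist()); print(b[r,252:290].tolist())
E
```

```text
tilt 12.30904755259568 lat 0.9877781827388546
top above face by bay x [(60, 0.1), (50, 0.2), (40, 0.2), (30, 0.3), (20, 0.3), (10, 0.4), (0, 0.5), (-10, 0.5), (-20, 0.6), (-30, 0.6), (-40, 0.7), (-50, 0.7), (-60, 0.8)]
[216, 216, 217, 216, 133, 57, 51, 46, 48, 51, 51, 46, 48, 46, 48, 51, 41, 162, 144, 162, 186, 127, 116, 128, 98, 77, 77, 79, 85, 86, 94, 115, 129, 130, 129, 128, 127, 128]
[182, 182, 182, 182, 111, 47, 41, 37, 38, 40, 40, 36, 39, 37, 38, 40, 33, 137, 120, 135, 157, 106, 164, 192, 194, 194, 193, 192, 192, 191, 189, 190, 189, 191, 188, 184, 183, 169]
[214, 213, 186, 102, 49, 52, 53, 48, 49, 48, 33, 46, 51, 50, 49, 73, 219, 240, 240, 215, 179, 172, 145, 111, 114, 120, 120, 121, 122, 122, 122, 121, 119, 110, 97, 90, 85, 83]
[181, 180, 156, 84, 39, 42, 42, 38, 40, 38, 25, 36, 41, 41, 40, 59, 185, 216, 216, 182, 150, 144, 178, 191, 194, 192, 192, 190, 190, 190, 189, 188, 189, 189, 188, 188, 189, 189]
[92, 102, 120, 136, 134, 133, 137, 126, 128, 96, 101, 76, 42, 37, 150, 228, 239, 225, 189, 173, 156, 100, 46, 32, 39, 44, 59, 65, 83, 112, 121, 122, 122, 122, 122, 122, 122, 123]
[76, 84, 99, 113, 112, 111, 115, 105, 106, 79, 83, 62, 34, 30, 125, 197, 215, 194, 159, 145, 136, 107, 161, 188, 190, 189, 189, 188, 188, 188, 141, 135, 162, 146, 171, 176, 171, 182]
[204, 204, 152, 187, 144, 94, 84, 79, 80, 84, 89, 99, 116, 126, 114, 128, 135, 149, 131, 94, 59, 35, 27, 26, 26, 26, 27, 26, 26, 26, 26, 26, 26, 27, 41, 48, 48, 49]
[171, 171, 127, 156, 121, 78, 68, 65, 65, 69, 73, 81, 96, 104, 95, 106, 112, 125, 126, 106, 107, 169, 187, 188, 187, 186, 186, 185, 174, 141, 170, 176, 142, 168, 151, 130, 170, 153]
```

The catch nose is back at its home pixels over the cover, and the cover is flush after the gripper has withdrawn. I'll hand the job in.

```bash
python3 -c "
from bench import *
print(job_done())"
```

```text
the job is handed in; nothing more can be done
None
```

The job is handed in with no verdict reported back: my last measurements show the cover hooked under the keeper and flush within about 1 mm, the catch sprung back to its home position, and the arm withdrawn clear.

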